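# Switch the chromatograph on in order

## Task

Switch on the chromatograph with the cordless switch pods on the worktop: with the fingertips, gently press the large round key (carrier gas), then the square key (oven), then the long bar key (detector), each fully down before the next, and they stay down. Leave the small round key (vent) up, and do not lift, shift or tip the pods or the things standing around them.

Things in the scene. Friction and masses are not known exactly. Their poses are not given: they have to be found in the camera images.
- pod_round: white plastic switch pod, 70 x 70 mm, body top 40 mm above its underside, 0.7 kg, standing loose on the worktop; origin at the centre of its underside, z up; it carries the large round (38 mm across) black key in the middle of its top
- key_round_top (a point): centre of the top face of the large round (38 mm across) key; moves with the key; 54 mm above the worktop while the key is up, 46 mm (still 6 mm proud of the pod) when it is fully down
- key_round (a joint): travel of the large round (38 mm across) key straight down, m: 0 up (off), 0.008 fully down (on, end stop). About 3 N of friction all the way, no spring: it stays where it is pushed
- pod_square: white plastic switch pod, 70 x 70 mm, body top 40 mm above its underside, 0.7 kg, standing loose on the worktop; origin at the centre of its underside, z up; it carries the square (32 x 32 mm) black key in the middle of its top
- key_square_top (a point): centre of the top face of the square (32 x 32 mm) key; moves with the key; 54 mm above the worktop while the key is up, 46 mm (still 6 mm proud of the pod) when it is fully down
- key_square (a joint): travel of the square (32 x 32 mm) key straight down, m: 0 up (off), 0.008 fully down (on, end stop). About 3 N of friction all the way, no spring: it stays where it is pushed
- pod_bar: white plastic switch pod, 70 x 70 mm, body top 40 mm above its underside, 0.7 kg, standing loose on the worktop; origin at the centre of its underside, z up; it carries the long bar-shaped (16 mm along the pod's x, 54 mm along its y) black key in the middle of its top
- key_bar_top (a point): centre of the top face of the long bar-shaped (16 mm along the pod's x, 54 mm along its y) key; moves with the key; 54 mm above the worktop while the key is up, 46 mm (still 6 mm proud of the pod) when it is fully down
- key_bar (a joint): travel of the long bar-shaped (16 mm along the pod's x, 54 mm along its y) key straight down, m: 0 up (off), 0.008 fully down (on, end stop). About 3 N of friction all the way, no spring: it stays where it is pushed
- pod_small: white plastic switch pod, 70 x 70 mm, body top 40 mm above its underside, 0.7 kg, standing loose on the worktop; origin at the centre of its underside, z up; it carries the small round (16 mm across) black key in the middle of its top
- key_small_top (a point): centre of the top face of the small round (16 mm across) key; moves with the key; 54 mm above the worktop while the key is up, 46 mm (still 6 mm proud of the pod) when it is fully down
- key_small (a joint): travel of the small round (16 mm across) key straight down, m: 0 up (off), 0.008 fully down (on, end stop). About 3 N of friction all the way, no spring: it stays where it is pushed
- cap_jar: small jar with black lid, 45 mm across, 60 mm tall; bystander, loose; origin at the centre of its underside, z up
- filter_box: small cream carton, 48 x 64 x 41 mm tall; bystander, loose; origin at the centre of its underside, z up
- beaker: clear beaker, 54 mm across, 65 mm tall; bystander, loose; origin at the centre of its underside, z up
- vial_rack: rack with vials, 55 x 150 x 51 mm tall; bystander, loose; origin at the centre of its underside, z up
- timer: white bench timer standing upright, 26 x 62 x 62 mm; bystander, loose; origin at the centre of its underside, z up
- phone: phone lying flat, 154 x 74 x 9 mm; bystander, loose; origin at the centre of its underside, z up
- mouse: black computer mouse, 105 x 62 x 32 mm; bystander, loose; origin at the centre of its underside, z up
- monitor: fixed screen behind the pods, origin under its middle; foot reaches 95 mm nearer the robot (12 mm high), the screen 20 mm nearer (72 to 372 mm up), 253 mm left and right. Fixed instruments 550 mm tall close in both sides: the left one begins 0.49 m left of this origin and comes 0.26 m nearer the robot, the right one 0.40 m right and up to 0.41 m nearer; bring the arm in between them

How it is judged:
On the way, in this order (a step that is already met when the one before it is completed fails the run):
1. the large round key is down (value of joint key_round above 0.006 m), for 0.1 s.
2. then the square key is down (value of joint key_square above 0.006 m), for 0.1 s.
3. then the bar key is down (value of joint key_bar above 0.006 m), for 0.1 s.
At the end, for the whole second after the job is handed in: The large round, square and bar keys are each more than 6 mm down of 8 mm, pressed in that order; the small round key is less than 3 mm down; the pods are at rest within 15 mm of where they began, the other things within 20 mm (value of joint each of key_round, key_square, key_bar above 0.006 m and value of joint key_small below 0.003 m and distance of each of pod_round, pod_square, pod_bar, pod_small from where it was at the start of the episode below 0.015 m and linear speed of each of pod_round, pod_square, pod_bar, pod_small below 0.02 m/s and distance of each of cap_jar, filter_box, beaker, vial_rack, timer, phone, mouse from where it was at the start of the episode below 0.02 m); the robot touches nothing.
It fails at once if a key is pushed before the one ahead of it in the order (large round, square, bar) is down ((value of joint key_square above 0.003 m and value of joint key_round below 0.006 m) or (value of joint key_bar above 0.003 m and value of joint key_square below 0.006 m)).
It fails at once if the small round key is pushed (value of joint key_small above 0.003 m).
It fails at once if a pod is pushed harder than 25 N (contact force between the arm and pod_round above 25 N or contact force between the arm and pod_square above 25 N or contact force between the arm and pod_bar above 25 N or contact force between the arm and pod_small above 25 N).
It fails at once if a pod is shifted or lifted by more than 15 mm, or tipped (distance of any of pod_round, pod_square, pod_bar, pod_small from where it was at the start of the episode above 0.015 m or angle between any of pod_round, pod_square, pod_bar, pod_small's own z axis and vertical above 0.2 rad).
It fails at once if a bystander is shifted or lifted by more than 20 mm, or tipped (distance of any of cap_jar, filter_box, beaker, vial_rack, timer, phone, mouse from where it was at the start of the episode above 0.02 m or angle between any of cap_jar, filter_box, beaker, vial_rack, timer, phone, mouse's own z axis and vertical above 0.3 rad).
It also fails if it takes over 48 s, if anything falls off the work surface, if the arm or the gripper's body presses on something with over 40 N, if the wrist force passes 120 N, or if a joint passes its speed limit or range.

## Robot

A 7-joint arm with a two-finger parallel gripper is mounted at the origin on a cart in front of the work surface, level with it; the furniture and walls round the work are solid. World frame = base frame: x ahead of the robot, y to its left, z up, the work surface at z = 0. Lengths are in m, angles in rad, forces in N, time in s.
With the tool pointing down it reaches from about 0.425 to 0.875 m from the base axis. Payload 4.7 kg.
Tool frame: the origin (TCP) lies midway between the tips of the shut fingers; the grasp point (between the pads) lies manip.hold_point_z behind it (manip.hold_point_z is the distance from the TCP to the grasp point, in m); z points along the fingers, y is the line along which they close (so a half turn about z gives the same grasp; the last joint's range is limited). The gripper opens to 87 mm and grips with 3 to 60 N. Pads are 19 mm wide; open, the fingers measure 117 mm over their backs; the gripper's body (75 mm by 190 mm) begins 51 mm behind the grasp point.
Start: joints at [-1.192, 0.321, -0.07, 1.45, 0.023, 1.371, -0.057], TCP at [0.232, 0.607, 0.223] pointing down, gripper open.
Joint ranges: [-2.86, 2.86], [-0.3, 2.09], [-1.38, 1.24], [0.06, 2.45], [-1.56, 4.7], [0.09, 2.05], [-2.69, 2.69]. Speed limits (rad/s): [2.57, 2.57, 3.14, 3.14, 3.14, 3.14, 3.14].

## Interface

Orientations are given as a rotation vector (axis times angle).
In Python, from station import manip gives the robot as it stands.
- The arm moves only by the tool inch_along, called after "Request:" as a command line: name --argument value ..., lists and objects as JSON in quotes. Schema: {"type":"object","properties":{"rows":{"type":"array","items":{"type":"array","prefixItems":[{"type":"array","items":{"type":"number"},"minItems":3,"maxItems":3},{"type":"array","items":{"type":"number"},"minItems":3,"maxItems":3}],"minItems":2,"maxItems":2},"minItems":1,"maxItems":8},"finger_gap":{"type":"number"},"grip_force":{"type":"number"},"only":{"type":"string"},"quiet":{"type":"boolean"},"lines":{"type":"string"}},"required":["rows"],"additionalProperties":false}. rows is a list of rows, 1 to 8 of them, each written [[dx, dy, dz], [rx, ry, rz]]: dx, dy, dz in parts of the range, where 1.0 means 80 cm, then a rotation vector rx, ry, rz in normalised numbers (1 is 2 rad); each row is the pose to reach, as a shift and turn from the pose commanded when the call began, along the tool's axes at that moment; what a row does not reach only later rows make up. A row lasts 1/10 s, in which the tool goes at most 0.05 m and 0.15 rad, less where a joint would pass 70% of its speed; a pose out of reach is approached as far as the arm can. finger_gap is the finger opening in m, set as the call begins (left out keeps the last). The fingers move at their own pace and stop on an object; grip_force is the grip in N (left out, the last holds). Time passes only in rows, so rows that do not move let the fingers close. The tool returns the time, the measured TCP pose, the force, the opening and the grip force at its end. only (a regular expression) keeps the lines of the reply that match it, lines (a string "A,B") keeps lines A to B, and quiet returns only ok. Input that does not fit is refused with a message, and nothing moves.
- manip.get_state(): the state, without advancing time (a new reading comes with each control period).
- manip.camera(name): name is "side" or "top" or "wrist"; returns a dict with "img" (420x560x3 uint8, red, green, blue), "fx", "fy", "cx", "cy" (pixels), "world_to_cam" (4x4, takes a point from world to camera coordinates). Camera axes: x right, y down, z forward; pixel columns grow to the right and rows downward; lengths in m; the calibration is good to about 2 mm. A picture is of the moment at which its call begins. There is no depth.
- manip.job_done(): hands the job in; it is judged then, once.
The state is a dict: "clock": time; "qpos": joint angles; "dq": joint speeds; "joint_efforts": joint torques, N m; "tool_pos": TCP position; "tool_rot": TCP orientation; "contact_force": force on the tool from outside, world axes, zero at the start; "ft_torque": the same for the moment, N m; "width": finger opening in m; "gripper_force": force on a finger pad.
Only numpy, scipy, OpenCV 4.12 (cv2) and the standard library are available. Lean on these libraries where they do the work, as an engineer would, in place of code of your own. Each camera call takes 0.05 s, during which the arm holds its last target. There are 200 camera calls.

## Working session

There is one attempt and no reset: what is moved stays moved. The work goes in short steps, Python scripts to look and compute and a tool call to move; the robot and the scene stay as the last step left them, time stands still between calls to the robot, and variables do not carry over. Pictures are saved under pics/ and viewed, at most 10 in all, crops included, and the job is handed in when it is done.

```bash
ls; mkdir -p pics
```

Run:
```python
from station import manip
import cv2,json,numpy as np
s=manip.get_state();print({k:np.round(v,3).tolist() for k,v in s.items()},manip.hold_point_z)
for n in("top","side"):
    c=manip.camera(n);cv2.imwrite(f"pics/{n}0.png",cv2.cvtColor(c["img"],cv2.COLOR_RGB2BGR))
    print(n,c["fx"],c["fy"],c["cx"],c["cy"],np.round(c["world_to_cam"],4).tolist())
```

```text
pics
station.py
{'clock': 0.0, 'qpos': [-1.192, 0.322, -0.07, 1.452, 0.023, 1.371, -0.057], 'dq': [-0.001, -0.0, -0.0, 0.001, -0.001, -0.001, 0.001], 'joint_efforts': [-0.0, -49.129, -0.404, -31.252, -0.064, 0.044, 0.0], 'tool_pos': [0.232, 0.607, 0.221], 'tool_rot': [-0.57, -3.089, 0.003], 'contact_force': [-0.798, 0.39, -0.87], 'ft_torque': [0.002, 0.03, 0.009], 'gripper_force': 0.0, 'width': 0.087} 0.0187
top 418.3552463735766 418.3552463735766 271.9767095341477 202.4321365739499 [[-0.0239, -0.9997, -0.007, 0.0222], [-0.9847, 0.0247, -0.1727, 0.5628], [0.1728, 0.0028, -0.9849, 1.4218], [0.0, 0.0, 0.0, 1.0]]
side 388.9147247030446 388.9147247030446 271.47271758896665 211.7984980175131 [[0.907, -0.421, 0.0025, -0.4976], [-0.2261, -0.492, -0.8407, 0.1927], [0.3552, 0.762, -0.5414, 0.9098], [0.0, 0.0, 0.0, 1.0]]
```

View pics/top0.png

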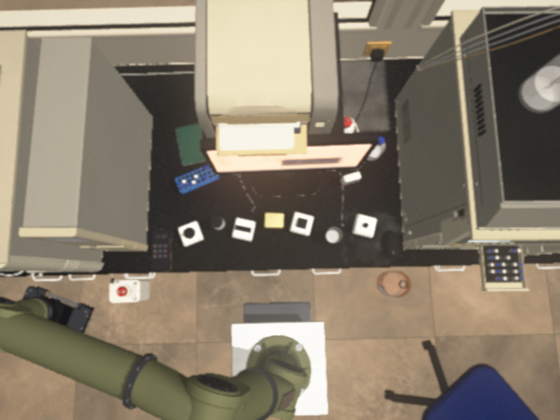

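View pics/side0.png

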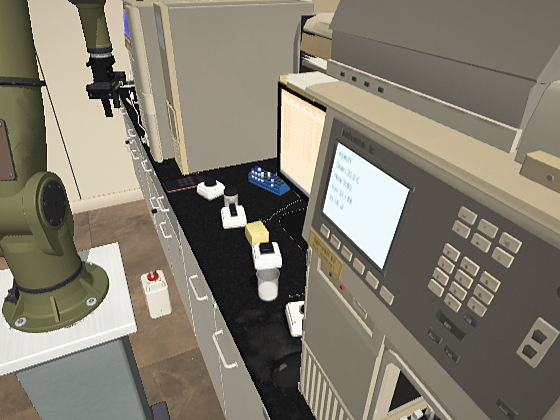

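Create h.py:
```python
from station import manip
import cv2,numpy as np
from scipy.optimize import least_squares
def proj(c,p):
    q=c["world_to_cam"]@np.r_[p,1]; return np.array([c["fx"]*q[0]/q[2]+c["cx"],c["fy"]*q[1]/q[2]+c["cy"]])
def at_z(c,uv,z):
    R=c["world_to_cam"][:3,:3];t=c["world_to_cam"][:3,3]
    o=-R.T@t;d=R.T@np.array([(uv[0]-c["cx"])/c["fx"],(uv[1]-c["cy"])/c["fy"],1]);return o+d*(z-o[2])/d[2]
def tri(obs):
    r=least_squares(lambda p:np.concatenate([proj(c,p)-uv for c,uv in obs]),[.6,0,.05]);return r.x,np.abs(r.fun).max()
def crop(c,name,u0,v0,u1,v1,k):
    cv2.imwrite(f"pics/{name}.png",cv2.cvtColor(cv2.resize(c["img"][v0:v1,u0:u1],None,fx=k,fy=k,interpolation=cv2.INTER_CUBIC),cv2.COLOR_RGB2BGR))
```

Run:
```python
from h import *
c=manip.camera("top")
crop(c,"topc",145,130,405,275,3)
d=manip.camera("side")
crop(d,"sidec",160,150,320,350,3)
for uv in[(190,233),(243,230),(302,223),(365,225)]:print(at_z(c,uv,.054).round(3))
```

```text
[0.462 0.295 0.054]
[0.468 0.111 0.054]
[ 0.487 -0.094  0.054]
[ 0.475 -0.312  0.054]
```

View pics/topc.png

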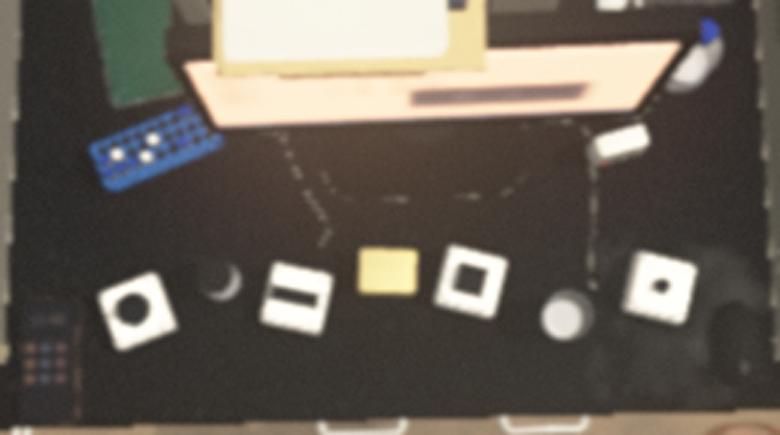

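View pics/sidec.png

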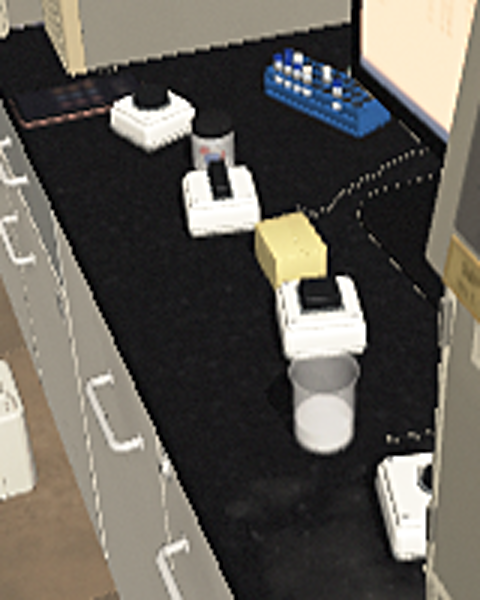

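Top crop: large round key at full-image (189,232.7), bar (243.7,229.3), square (301.7,223.7), small (365.3,225.3). Side crop: round key about (211,182.5), bar (233,208), square (267,247). The jar stands between round and bar, the carton between bar and square, and the beaker between square and small.

Add to h.py:
```python
from scipy.spatial.transform import Rotation as Ro
def shift(goal,yaw=None):
    s=manip.get_state();R=Ro.from_rotvec(s["tool_rot"]);p=np.array(s["tool_pos"])
    print("shift",R.inv().apply(np.array(goal)-p).round(4),"axes x",R.as_matrix()[:,0].round(3),"y",R.as_matrix()[:,1].round(3),"z",R.as_matrix()[:,2].round(3))
```

Run:
```python
from h import *
c=manip.camera("top");d=manip.camera("side")
for n,a,b in[("round",(189,232.7),(211,182.5)),("bar",(243.7,229.3),(233,208)),("sq",(301.7,223.7),(267,247)),("monscreenL",(217.7,172.3),None),("monR",(357,166),None)]:
    print(n,at_z(c,a,.054).round(4),*(() if b is None else tri([(c,a),(d,b)])))
print("box",at_z(c,(274,220.5),.041),"jar",at_z(c,(217,223),.06),"beaker",at_z(c,(333,235),.03))
shift([.33,.40,.2]); shift([.42,.295,.2])
```

```text
round [0.4631 0.2983 0.054 ] [0.46626872 0.30023884 0.04261014] 0.5620303412519263
bar [0.4703 0.1086 0.054 ] [0.47310776 0.10813604 0.05150673] 0.7439882376214371
sq [ 0.4848 -0.093   0.054 ] [ 0.48962913 -0.09477564  0.04636469] 1.1175321878922375
monscreenL [0.6758 0.1985 0.054 ]
monR [ 0.6861 -0.2968  0.054 ]
box [0.50008004 0.00284004 0.041     ] jar [0.49375836 0.20037616 0.06      ] beaker [ 0.44511806 -0.20295108  0.03      ]
shift [-0.1655 -0.1584  0.0223] axes x [-0.934  0.357 -0.   ] y [ 0.357  0.934 -0.001] z [-0.    -0.001 -1.   ]
shift [-0.287  -0.2244  0.0223] axes x [-0.934  0.357 -0.   ] y [ 0.357  0.934 -0.001] z [-0.    -0.001 -1.   ]
```

Units first: shifts go in shares of 80 cm and turns go in shares of 2 rad. So -0.165 m / 0.8 = -0.2063, -0.147 m / 0.8 = -0.1838.

Request:
inch_along --rows '[[[-0.0438,-0.05,0],[0,0,0]],[[-0.0875,-0.1,0],[0,0,0]],[[-0.1375,-0.15,0],[0,0,0]],[[-0.1838,-0.2063,0],[0,0,0]],[[-0.1838,-0.2063,0],[0,0,0]],[[-0.1838,-0.2063,0],[0,0,0]]]' --finger_gap 0 --grip_force 5

```text
clock: 0.9
tool_pos: [0.3127, 0.3972, 0.2231]
tool_rot: [0.579, 3.087, 0.0]
contact_force: [0.0, 0.8, -0.3]
width: 0.0466
gripper_force: 0.0
```

```bash
python3 -c "
from h import *
shift([.42,.28,.2])"
```

```text
shift [-0.1424 -0.0703  0.0232] axes x [-0.932  0.363 -0.001] y [0.363 0.932 0.   ] z [ 0.001 -0.    -1.   ]
```

To row units: -0.142 m / 0.8 = -0.1775, -0.12 m / 0.8 = -0.15.

Request:
inch_along --rows '[[[-0.05,-0.025,0],[0,0,0]],[[-0.1,-0.05,0.0125],[0,0,0]],[[-0.15,-0.075,0.025],[0,0,0]],[[-0.1775,-0.0875,0.0288],[0,0,0]],[[-0.1775,-0.0875,0.0288],[0,0,0]],[[-0.1775,-0.0875,0.0288],[0,0,0]]]'

```text
clock: 1.5
tool_pos: [0.4177, 0.2858, 0.1995]
tool_rot: [-0.569, -3.089, -0.001]
contact_force: [-0.8, 0.2, 1.0]
width: 0.0029
gripper_force: 0.0
```

Run:
```python
from h import *
c=manip.camera("wrist")
crop(c,"w1",0,0,560,420,1)
print(proj(c,[.4631,.2983,.054]),proj(c,[.4703,.1086,.054]));np.savez("w1",**c)
```

```text
[311.65119458 235.66922825] [138.73164644 304.72242203]
```

View pics/w1.png

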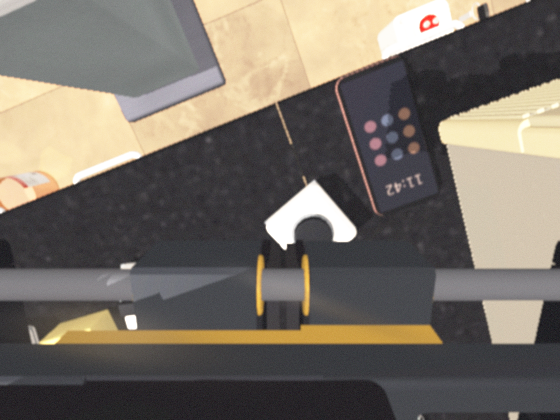

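The wrist view shows the round key about (314,237), matching the prediction (311.7,235.7) from the top view to about 2 mm. The phone and left instrument are clear of it.

Run:
```python
from h import *
c=manip.camera("top");w=np.load("w1.npz")
print(tri([(c,(189,232.7)),(w,(314,237))]), at_z(w,(314,237),.054))
shift([.463,.297,.075])
```

```text
(array([0.46466091, 0.29986728, 0.05506456]), np.float64(0.507867652571349)) [0.4651827  0.29996226 0.054     ]
shift [-0.0394  0.0259  0.1247] axes x [-0.935  0.354  0.   ] y [0.354 0.935 0.001] z [-0.     0.001 -1.   ]
```

To row units: 0.125 m / 0.8 = 0.1563, 0.028 m / 0.8 = 0.035.

Request:
inch_along --rows '[[[-0.025,0.0175,0.025],[0,0,0]],[[-0.05,0.035,0.0625],[0,0,0]],[[-0.05,0.035,0.1063],[0,0,0]],[[-0.05,0.035,0.1375],[0,0,0]],[[-0.05,0.035,0.1563],[0,0,0]],[[-0.05,0.035,0.1563],[0,0,0]],[[-0.05,0.035,0.1563],[0,0,0]]]'

```text
clock: 2.3
tool_pos: [0.4656, 0.2977, 0.0755]
tool_rot: [0.568, 3.089, 0.002]
contact_force: [0.2, 0.5, 0.9]
width: 0.0005
gripper_force: 0.0
```

Request:
inch_along --rows '[[[0,0,0.0063],[0,0,0]],[[0,0,0.0125],[0,0,0]],[[0,0,0.0175],[0,0,0]],[[0,0,0.02],[0,0,0]],[[0,0,0.02],[0,0,0]],[[0,0,0.02],[0,0,0]]]'

```text
clock: 2.9
tool_pos: [0.4655, 0.2965, 0.0586]
tool_rot: [0.57, 3.089, 0.0]
contact_force: [-0.2, -0.4, 0.2]
width: 0.0005
gripper_force: 0.0
```

To row units: 0.008 m / 0.8 = 0.01, 0.007 m / 0.8 = 0.0088.

Request:
inch_along --rows '[[[0,0,0.0025],[0,0,0]],[[0,0,0.005],[0,0,0]],[[0,0,0.0075],[0,0,0]],[[0,0,0.0088],[0,0,0]],[[0,0,0.01],[0,0,0]],[[0,0,0.01],[0,0,0]]]'

```text
clock: 3.5
tool_pos: [0.4655, 0.2966, 0.0506]
tool_rot: [0.57, 3.089, 0.0]
contact_force: [-0.9, -0.2, 1.7]
width: 0.0003
gripper_force: 1.0
```

To row units: 0.003 m / 0.8 = 0.0038, 0.002 m / 0.8 = 0.0025.

Request:
inch_along --rows '[[[0,0,0.0013],[0,0,0]],[[0,0,0.0025],[0,0,0]],[[0,0,0.0038],[0,0,0]]]'

```text
clock: 3.8
tool_pos: [0.4655, 0.2965, 0.0476]
tool_rot: [0.57, 3.089, 0.0]
contact_force: [0.6, -0.0, 3.6]
width: 0.0005
gripper_force: 1.5
```

Request:
inch_along --rows '[[[0,0,0.0006],[0,0,0]],[[0,0,0.0013],[0,0,0]],[[0,0,0.0013],[0,0,0]]]'

```text
clock: 4.1
tool_pos: [0.4655, 0.2965, 0.0465]
tool_rot: [0.57, 3.089, 0.0]
contact_force: [0.1, -0.1, 2.7]
width: 0.0004
gripper_force: 1.0
```

Contact reads about 3 N, as expected for the key's friction. I'll inch on to the end stop.

To row units: 0.001 m / 0.8 = 0.0013, 0.0005 m / 0.8 = 0.0006.

Request:
inch_along --rows '[[[0,0,0.0006],[0,0,0]],[[0,0,0.0013],[0,0,0]],[[0,0,0.0013],[0,0,0]]]'

```text
clock: 4.4
tool_pos: [0.4655, 0.2966, 0.0464]
tool_rot: [-0.57, -3.089, -0.0]
contact_force: [-2.1, -1.6, 8.3]
width: 0.0003
gripper_force: 4.0
```

Request:
inch_along --rows '[[[0,0,0.0004],[0,0,0]],[[0,0,0.0004],[0,0,0]]]'

```text
clock: 4.6
tool_pos: [0.4656, 0.2966, 0.0464]
tool_rot: [-0.57, -3.089, -0.001]
contact_force: [-2.6, -1.6, 9.6]
width: 0.0003
gripper_force: 4.9
```

End stop reached at z = 46.4 mm. Lift, then travel over to the square key.

To row units: -0.12 m / 0.8 = -0.15, -0.08 m / 0.8 = -0.1.

Request:
inch_along --rows '[[[0,0,-0.0063],[0,0,0]],[[0,0,-0.0375],[0,0,0]],[[0,0,-0.1],[0,0,0]],[[0,0,-0.15],[0,0,0]],[[0,0,-0.15],[0,0,0]]]'

```text
clock: 5.1
tool_pos: [0.4687, 0.2986, 0.1715]
tool_rot: [0.569, 3.082, 0.013]
contact_force: [0.8, 0.1, 0.3]
width: 0.0005
gripper_force: 0.0
```

Run:
```python
from h import *
c=manip.camera("top");crop(c,"t2",145,190,405,275,3)
shift([.54,-.09,.17])
```

```text
shift [-0.2064 -0.3362 -0.0029] axes x [-0.934  0.357 -0.003] y [0.357 0.934 0.005] z [ 0.005  0.004 -1.   ]
```

To row units: -0.354 m / 0.8 = -0.4425, -0.16 m / 0.8 = -0.2.

Request:
inch_along --rows '[[[-0.025,-0.055,0],[0,0,0]],[[-0.05,-0.11,0],[0,0,0]],[[-0.075,-0.1663,0],[0,0,0]],[[-0.1,-0.2213,0],[0,0,0]],[[-0.125,-0.2763,0],[0,0,0]],[[-0.15,-0.3313,0],[0,0,0]],[[-0.175,-0.3875,0],[0,0,0]],[[-0.2,-0.4425,0],[0,0,0]]]'

```text
clock: 5.95
tool_pos: [0.4873, -0.0931, 0.1638]
tool_rot: [-0.569, -3.088, 0.0]
contact_force: [1.7, -0.3, 0.1]
width: 0.0006
gripper_force: 0.0
```

Request:
inch_along --rows '[[[0,0,0],[0,0,0]],[[0,0,0],[0,0,0]],[[0,0,0],[0,0,0]]]'

```text
clock: 6.25
tool_pos: [0.488, -0.0898, 0.1641]
tool_rot: [-0.567, -3.088, -0.0]
contact_force: [0.1, 0.9, 0.9]
width: 0.0007
gripper_force: 0.0
```

Run:
```python
from h import *
c=manip.camera("wrist")
crop(c,"w2",0,0,560,420,1)
print(proj(c,[.4848,-.093,.054]),proj(c,[.4703,.1086,.054]));np.savez("w2",**c)
shift([.487,-.093,.075])
```

```text
[277.95792466 204.36031867] [516.47922064  96.59401682]
shift [-0.0003 -0.0037  0.0893] axes x [-0.935  0.354  0.002] y [ 0.354  0.935 -0.   ] z [-0.002  0.    -1.   ]
```

View pics/w2.png

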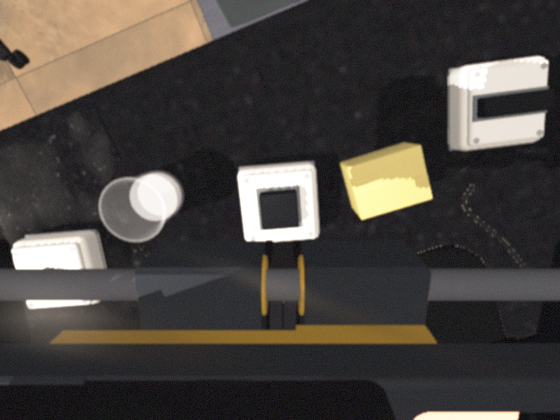

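View pics/t2.png

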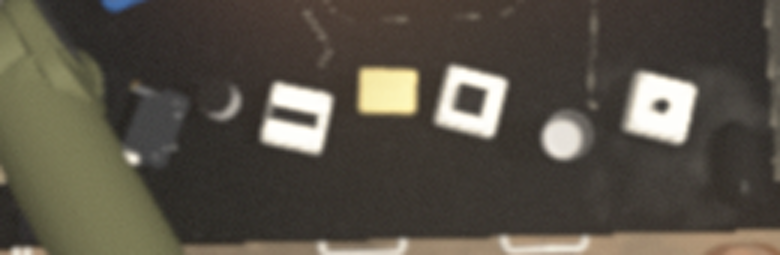

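Wrist view: square key centre about (280,208), bar key about (513,103), both near their predictions. The top view shows the neighbours unmoved.

Run:
```python
from h import *
c=manip.camera("top");w=np.load("w2.npz")
for a,b in[((301.7,223.7),(280,208)),((243.7,229.3),(513,103))]: print(tri([(c,a),(w,b)]), at_z(w,b,.054))
shift([.482,-.094,.075])
```

```text
(array([ 0.48177481, -0.08984977,  0.08177768]), np.float64(0.37565267940038893)) [ 0.4883213  -0.09252665  0.054     ]
(array([0.47480574, 0.10857063, 0.04861817]), np.float64(1.134227417472232)) [0.47402578 0.10519871 0.054     ]
shift [ 0.0042 -0.0065  0.0896] axes x [-0.935  0.354  0.001] y [ 0.354  0.935 -0.   ] z [-0.001  0.    -1.   ]
```

Request:
inch_along --rows '[[[0,-0.005,0.0375],[0,0,0]],[[0,-0.005,0.075],[0,0,0]],[[0,-0.005,0.1],[0,0,0]],[[0,-0.005,0.1188],[0,0,0]],[[0,-0.005,0.13],[0,0,0]],[[0,-0.005,0.13],[0,0,0]],[[0,-0.005,0.13],[0,0,0]]]'

```text
clock: 7.05
tool_pos: [0.4876, -0.0946, 0.0617]
tool_rot: [0.568, 3.089, 0.0]
contact_force: [-1.0, -0.5, 0.5]
width: 0.0006
gripper_force: 0.0
```

Request:
inch_along --rows '[[[0,0,0.0025],[0,0,0]],[[0,0,0.005],[0,0,0]],[[0,0,0.0063],[0,0,0]],[[0,0,0.0075],[0,0,0]],[[0,0,0.0088],[0,0,0]],[[0,0,0.01],[0,0,0]],[[0,0,0.01],[0,0,0]]]'

```text
clock: 7.75
tool_pos: [0.4873, -0.0951, 0.0533]
tool_rot: [0.57, 3.089, 0.0]
contact_force: [-0.0, 0.0, 1.2]
width: 0.0007
gripper_force: 0.3
```

To row units: 0.006 m / 0.8 = 0.0075, 0.005 m / 0.8 = 0.0063.

Request:
inch_along --rows '[[[0,0,0.0013],[0,0,0]],[[0,0,0.0025],[0,0,0]],[[0,0,0.0038],[0,0,0]],[[0,0,0.005],[0,0,0]],[[0,0,0.0063],[0,0,0]],[[0,0,0.0075],[0,0,0]],[[0,0,0.0075],[0,0,0]]]'

```text
clock: 8.45
tool_pos: [0.4873, -0.0951, 0.0471]
tool_rot: [0.57, 3.089, -0.0]
contact_force: [0.3, 0.0, 1.1]
width: 0.0008
gripper_force: 0.5
```

Request:
inch_along --rows '[[[0,0,0.0006],[0,0,0]],[[0,0,0.0013],[0,0,0]],[[0,0,0.0013],[0,0,0]]]'

```text
clock: 8.75
tool_pos: [0.4873, -0.095, 0.0464]
tool_rot: [0.57, 3.089, 0.0]
contact_force: [-1.0, 0.4, 4.5]
width: 0.0008
gripper_force: 2.1
```

Request:
inch_along --rows '[[[0,0,0.0006],[0,0,0]],[[0,0,0.0013],[0,0,0]],[[0,0,0.0013],[0,0,0]]]'

```text
clock: 9.05
tool_pos: [0.4873, -0.0951, 0.0463]
tool_rot: [-0.57, -3.089, -0.001]
contact_force: [-4.7, -0.2, 12.0]
width: 0.0007
gripper_force: 6.2
```

Square key is at its end stop. Lift and move to the bar key.

To row units: -0.1 m / 0.8 = -0.125, -0.075 m / 0.8 = -0.0938.

Request:
inch_along --rows '[[[0,0,-0.0063],[0,0,0]],[[0,0,-0.0375],[0,0,0]],[[0,0,-0.0938],[0,0,0]],[[0,0,-0.125],[0,0,0]],[[0,0,-0.125],[0,0,0]]]'

```text
clock: 9.55
tool_pos: [0.4899, -0.0953, 0.1489]
tool_rot: [0.568, 3.082, 0.003]
contact_force: [-0.9, -0.2, 0.5]
width: 0.0002
gripper_force: 0.0
```

Run:
```python
from h import *
shift([.472,.107,.15])
```

```text
shift [ 0.0889  0.1826 -0.0012] axes x [-0.934  0.357 -0.007] y [0.357 0.934 0.003] z [ 0.008  0.    -1.   ]
```

To row units: 0.183 m / 0.8 = 0.2288, 0.146 m / 0.8 = 0.1825.

Request:
inch_along --rows '[[[0.0225,0.0463,0],[0,0,0]],[[0.045,0.0913,0],[0,0,0]],[[0.0675,0.1375,0],[0,0,0]],[[0.0888,0.1825,0],[0,0,0]],[[0.1113,0.2288,0],[0,0,0]],[[0.1113,0.2288,0],[0,0,0]],[[0.1113,0.2288,0],[0,0,0]],[[0.1113,0.2288,0],[0,0,0]]]'

```text
clock: 10.35
tool_pos: [0.469, 0.1063, 0.1445]
tool_rot: [-0.572, -3.088, 0.002]
contact_force: [-0.2, -1.0, 0.3]
width: 0.0003
gripper_force: 0.0
```

Run:
```python
from h import *
c=manip.camera("wrist")
crop(c,"w3",0,0,560,420,1)
print(proj(c,[.472,.107,.054]),proj(c,[.4873,-.095,.046]));np.savez("w3",**c)
shift([.472,.107,.06])
```

```text
[285.23406339 215.59156247] [ 73.99512207 309.08138597]
shift [-0.0023  0.0019  0.0847] axes x [-0.933  0.359  0.   ] y [ 0.359  0.933 -0.001] z [-0.001 -0.001 -1.   ]
```

View pics/w3.png

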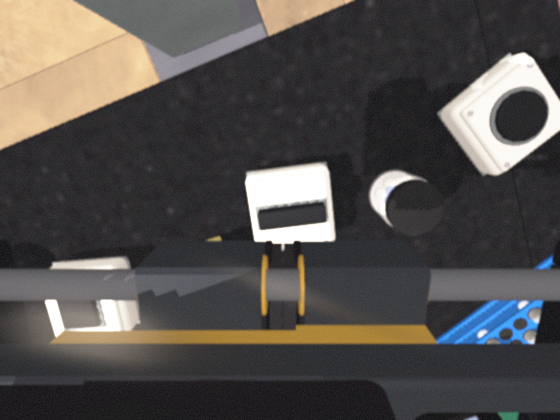

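Wrist view: bar key spans about (258–327, 203–228), centre about (292,215), roughly 4 mm further left than assumed along the bar and aligned across it. I'll aim 3 mm further along.

To row units: 0.083 m / 0.8 = 0.1038, 0.005 m / 0.8 = 0.0063.

Request:
inch_along --rows '[[[-0.0025,0.0063,0.0375],[0,0,0]],[[-0.0025,0.0063,0.0688],[0,0,0]],[[-0.0025,0.0063,0.0913],[0,0,0]],[[-0.0025,0.0063,0.1038],[0,0,0]],[[-0.0025,0.0063,0.1038],[0,0,0]],[[-0.0025,0.0063,0.1038],[0,0,0]]]'

```text
clock: 11.0
tool_pos: [0.4736, 0.1112, 0.0629]
tool_rot: [0.571, 3.088, 0.001]
contact_force: [0.4, 1.0, 0.5]
width: 0.0006
gripper_force: 0.0
```

Request:
inch_along --rows '[[[0,0,0.0025],[0,0,0]],[[0,0,0.005],[0,0,0]],[[0,0,0.0063],[0,0,0]],[[0,0,0.0075],[0,0,0]],[[0,0,0.0088],[0,0,0]],[[0,0,0.01],[0,0,0]],[[0,0,0.01],[0,0,0]]]'

```text
clock: 11.7
tool_pos: [0.4729, 0.1116, 0.0541]
tool_rot: [-0.57, -3.089, 0.0]
contact_force: [0.5, -0.5, 0.0]
width: 0.0004
gripper_force: 0.0
```

To row units: 0.007 m / 0.8 = 0.0088, 0.006 m / 0.8 = 0.0075.

Request:
inch_along --rows '[[[0,0,0.0013],[0,0,0]],[[0,0,0.0025],[0,0,0]],[[0,0,0.0038],[0,0,0]],[[0,0,0.005],[0,0,0]],[[0,0,0.0063],[0,0,0]],[[0,0,0.0075],[0,0,0]],[[0,0,0.0088],[0,0,0]],[[0,0,0.0088],[0,0,0]]]'

```text
clock: 12.5
tool_pos: [0.4731, 0.1117, 0.0471]
tool_rot: [0.57, 3.089, 0.0]
contact_force: [-0.0, 0.5, 1.5]
width: 0.0006
gripper_force: 0.6
```

Request:
inch_along --rows '[[[0,0,0.0006],[0,0,0]],[[0,0,0.0013],[0,0,0]],[[0,0,0.0013],[0,0,0]]]'

```text
clock: 12.8
tool_pos: [0.4731, 0.1117, 0.0464]
tool_rot: [0.57, 3.089, 0.0]
contact_force: [-1.0, -0.9, 3.6]
width: 0.0005
gripper_force: 2.0
```

Request:
inch_along --rows '[[[0,0,0.0006],[0,0,0]],[[0,0,0.0013],[0,0,0]],[[0,0,0.0013],[0,0,0]]]'

```text
clock: 13.1
tool_pos: [0.4732, 0.1117, 0.0463]
tool_rot: [-0.57, -3.089, -0.001]
contact_force: [-4.5, -1.2, 11.2]
width: 0.0003
gripper_force: 5.7
```

End stop again at 46.3 mm. Lift clear, and compare the side view before handing in.

To row units: -0.15 m / 0.8 = -0.1875, -0.12 m / 0.8 = -0.15.

Request:
inch_along --rows '[[[0,0,-0.0063],[0,0,0]],[[0,0,-0.0375],[0,0,0]],[[0,0,-0.0938],[0,0,0]],[[0,0,-0.15],[0,0,0]],[[0,0,-0.1875],[0,0,0]],[[0,0,-0.1875],[0,0,0]],[[0,0,-0.1875],[0,0,0]]]'

```text
clock: 13.8
tool_pos: [0.473, 0.1117, 0.1953]
tool_rot: [0.57, 3.089, 0.001]
contact_force: [0.0, -0.2, -0.6]
width: 0.0006
gripper_force: 0.0
```

Run:
```python
from h import *
crop(manip.camera("side"),"s4",160,150,320,350,3)
```

```text
(no output)
```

View pics/s4.png

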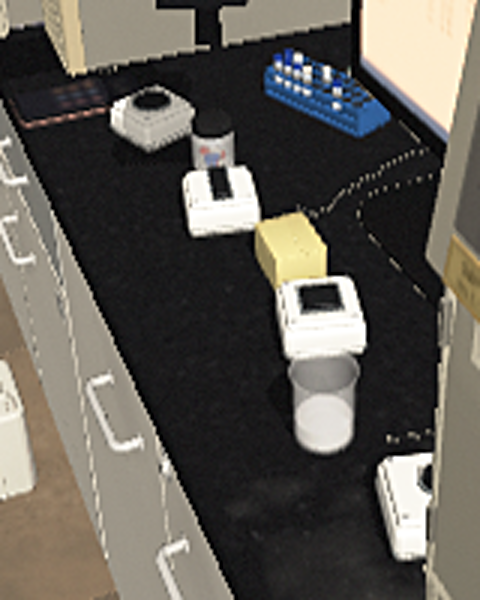

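The three keys, at crop (152,100), (219,182) and (321,297), now sit low. The pods and neighbours are where they were.

```bash
python3 -c "
from station import manip
print(manip.job_done())"
```

```text
the job is handed in; nothing more can be done
None
```

I pressed the large round, square and bar keys to their end stops in that order (wrist force readings up to about 12 N) and handed the job in at about 14 s; the last side view shows no pod or neighbour moved, the small round key was never touched, and no verdict came back.

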